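# Pulse the juicer: switch on, fit the bayonet lid and hold it at half-twist

## Task

Flip the toggle switch on the juicer's foot over towards its bowl to arm it, then fit the clear lid into the bayonet collar on top, its two lugs down through the two notches until the lid sits flush on the rim. Twist the lid clockwise (seen from above) to the long halfway mark, well short of where it would click into lock, and hold it there against its return spring: finish with the lid still gripped at half-twist, and leave the other things on the counter where they are.

Things in the scene. Friction and masses are not known exactly. Their poses are not given: they have to be found in the camera images.
- juicer: Fixed chrome juicer. Origin: on the counter under the axis of its round housing, which is 120 mm across, rim 120 mm high; z up. A flat foot 100 mm wide, 30 mm high runs along the juicer's -x to 130 mm from the axis and carries the toggle switch. A small spout (to 95 mm from the axis, below 65 mm) sticks out to +y.
- collar (a point): Centre of the collar's round mouth (76 mm across), level with the rim's top; axes as the juicer's. Two notches in the 8 mm thick lip, at the juicer's +x and -x, are 24 mm wide and reach 46 mm from the axis; under the lip the bore is 92 mm across.
- half_mark (a point): The long raised black mark on the rim (12 x 3 x 3 mm), 53 mm from the axis, 0.55 rad clockwise from above from the -x notch: halfway. A short mark stands at the notch (0), a pair at 1.1 rad (lock). The same marks are repeated on the far side, from the +x notch. The lid's bar pointing at the long mark is half-twist.
- toggle (a joint): Toggle, rad: 0 leans 0.45 rad away from the bowl (off), 0.9 leans 0.45 rad towards it (on); on above 0.7. Swings in the juicer's x-z plane about a pivot 100 mm from the housing's axis along the juicer's -x, 44 mm above the counter, the top of its 34 mm square block. Steel bat 8 mm thick, 45 mm from pivot to ball centre. Moves under about 1.5 N at the tip and stays where it is left.
- toggle_tip (a point): Centre of the 12 mm ball at the toggle's end, about 85 mm above the counter.
- lid: Loose clear plastic lid, about 0.12 kg, standing right side up on the counter. Origin: centre of its underside; z up. Plug 72 mm across, 22 mm high; over it a flange 92 mm across, 6 mm thick, which comes to rest on the rim (origin then 22 mm below collar). Two lugs at the plug's foot along the lid's +x and -x, 16 mm wide, 7 mm high, reach 43 mm from the axis.
- lid_grip (a point): On the lid's axis, 50 mm above its origin, in the white bar grip: 66 mm long along the lid's x (in line with the lugs), 16 mm thick (y), 28 to 62 mm above the origin. A half turn makes no difference. The lid drops into the collar when its x axis lies along the juicer's x axis (within about 0.07 rad), and can then turn only clockwise, lugs under the lip.
- twist (a joint): Spring-loaded catch ring in the bore that the lid's lugs carry round, rad, clockwise from above: 0 at rest. Play: the lid stands about 0.1 rad further. Return spring about 0.07 N m at 0, 0.13 N m at halfway; it turns the lid back when let go. Halfway reads 0.45 (0.30 to 0.60 is good); the lock clicks at 0.95, which must never be reached.
- coaster: Bystander: round wooden coaster, 96 mm across, 10 mm thick; origin under its centre.
- cup: Bystander: cobalt glass cup, 72 mm across, 85 mm high, on the coaster; origin under its centre.
- sieve: Bystander: small steel sieve, bowl 88 mm across, 35 mm high, handle reaching 120 mm along its -x; origin under the bowl.
- bottle: Bystander: brown glass bottle 60 mm across, 170 mm high; origin under its centre.
- jar: Bystander: glass jar 72 mm across, 100 mm high; origin under its centre.
- bowl: Bystander: white bowl 120 mm across, 50 mm high; origin under its centre.
- spoon: Bystander: spoon lying on the counter.
There are look-alikes about, which are no part of the job. Leave any pink or turquoise look-alike of the lid alone. What is shaped like the juicer but blue or turquoise is not meant.

How it is judged:
On the way, in this order (a step that is already met when the one before it is completed fails the run):
1. the toggle has been flipped on (value of joint toggle above 0.7 rad), for 0.2 s.
2. with the toggle on, the lid is seated flush in the collar (value of joint toggle above 0.7 rad and z of lid in the frame of collar between -0.027 and -0.018 m and horizontal distance between lid and collar below 0.005 m and angle between lid's own z axis and vertical below 0.08 rad), for 0.2 s.
At the end, for the whole second after the job is handed in: Toggle on (above 0.7 rad); lid in the collar, within 5 mm of its axis, upright, flange within 4 mm of the rim; catch ring at rest between 0.30 and 0.60 rad; the fingers still gripping the lid (over 1 N) (all of step 2 and value of joint twist between 0.3 and 0.6 rad and velocity of joint twist between -0.1 and 0.1 rad/s and contact force between the fingers and lid above 1 N); the arm keeps its last pose, push and grip.
It fails at once if the lid was twisted as far as the lock click (0.95 rad) (value of joint twist above 0.95 rad).
It fails at once if a bystander was pushed more than 30 mm or knocked over (distance of any of coaster, cup, sieve, bottle, jar, bowl, spoon from where it was at the start of the episode above 0.03 m or angle between any of coaster, cup, sieve, bottle, jar, bowl's own z axis and vertical above 0.5 rad).
It also fails if it takes over 58 s, if anything falls off the work surface, if the arm or the gripper's body presses on something with over 40 N, if the wrist force passes 120 N, or if a joint passes its speed limit or range.

## Robot

A 7-joint arm with a two-finger parallel gripper is mounted at the origin on the work surface. World frame = base frame: x ahead of the robot, y to its left, z up, the work surface at z = 0. Lengths are in m, angles in rad, forces in N, time in s.
With the tool pointing down it reaches from about 0.4 to 0.875 m from the base axis. Payload 19.3 kg.
Tool frame: the origin (TCP) lies at the very end of the fingers, on their centre line; the grasp point (between the pads) lies 19 mm behind it; z points along the fingers, y is the line along which they close (so a half turn about z gives the same grasp; the last joint's range is limited). The gripper opens to 85 mm and grips with 20 to 120 N. Pads are 22 mm wide; open, the fingers measure 114 mm over their backs; the gripper's body (76 mm by 85 mm) begins 54 mm behind the grasp point. The pads swing forward as they close: fully open they stand 13 mm farther back than shut.
Start: joints at [1.064, 0.521, -0.036, 1.599, 0.021, 1.021, -0.113], TCP at [0.264, -0.566, 0.203] pointing down, gripper open.
Joint ranges: [-2.91, 2.91], [-0.3, 2.13], [-1.5, 1.42], [0.17, 2.43], [-1.26, 4.41], [0.16, 1.93], [-2.52, 2.52]. Speed limits (rad/s): [1.89, 1.89, 2.39, 2.39, 3.01, 3.01, 3.01].

## Interface

Orientations are given as [roll, pitch, yaw] about the fixed x, y, z axes, in that order (R = Rz(yaw) Ry(pitch) Rx(roll)).
In Python, from workcell import bot gives the robot as it stands.
- The arm moves only by the shell command python3 -m crank 'ROWS' [FORCE]. ROWS is a JSON object of lists of equal length, an entry for each row: "travel": the shift along the world's x, y, z in cm, a list of three; "turn": the turn, a rotation vector about the world's x, y, z in degrees, a list of three; "gripper": the closure, from 0 (fully open) to 1 (shut). A call has exactly 5 rows; each row is the pose to reach, as a shift and turn from the pose commanded when the call began; what a row does not reach only later rows make up. A row lasts 1/10 s, in which the tool goes at most 50 mm and 8.59 degrees, less where a joint would pass 70% of its speed; a pose out of reach is approached as far as the arm can. A call with a gripper value outside its range is refused whole. The fingers move at their own pace and stop on an object; FORCE is the grip in N (left out, the last holds). Time passes only in rows, so rows that repeat a pose let the fingers close, or fill a call up. It gives the time, the measured TCP pose, the force, the opening and the grip force at its end, in the units of the state.
- bot.observe(): the state, without advancing time (a new reading comes with each control period).
- bot.grab_frame(name): name is "side" or "top" or "wrist"; returns a dict with "pixels" (400x640x3 uint8, red, green, blue), "fx", "fy", "cx", "cy" (pixels), "extrinsics" (4x4, takes a point from world to camera coordinates). Camera axes: x right, y down, z forward; pixel columns grow to the right and rows downward; lengths in m; the calibration is good to about 2 mm. A picture is of the moment at which its call begins. There is no depth.
- bot.job_done(): hands the job in; it is judged then, once.
The state is a dict: "clock": time; "qpos": joint angles; "qd": joint speeds; "joint_efforts": joint torques, N m; "position": TCP position; "tool_rot": TCP orientation; "force": force on the tool from outside, world axes, zero at the start; "moment": the same for the moment, N m; "grip_width": finger opening in m; "finger_force": force on a finger pad.
Only numpy, scipy, OpenCV 4.12 (cv2) and the standard library are available. Lean on these libraries where they do the work, as an engineer would, in place of code of your own. Each camera call takes 0.05 s, during which the arm holds its last target. There are 200 camera calls.

## Working session

There is one attempt and no reset: what is moved stays moved. The work goes in short steps, Python scripts to look and compute and a shell command to move; the robot and the scene stay as the last step left them, time stands still between calls to the robot, and variables do not carry over. Pictures are saved under pics/ and viewed, at most 10 in all, crops included, and the job is handed in when it is done.

```bash
mkdir -p pics; ls
cat > h.py <<'E'
import numpy as np, cv2, json
from workcell import bot
def grab(n,save=None):
    f=bot.grab_frame(n); im=cv2.cvtColor(np.asarray(f['pixels']),cv2.COLOR_RGB2BGR)
    f['bgr']=im
    if save: cv2.imwrite('pics/'+save,im)
    return f
def ray(f,u,v):
    E=np.array(f['extrinsics']);R=E[:3,:3];c=-R.T@E[:3,3]
    d=R.T@np.array([(u-f['cx'])/f['fx'],(v-f['cy'])/f['fy'],1]);return c,d/np.linalg.norm(d)
def onz(f,u,v,z):
    c,d=ray(f,u,v);return c+d*(z-c[2])/d[2]
def proj(f,p):
    E=np.array(f['extrinsics']);q=E[:3,:3]@np.array(p)+E[:3,3]
    return np.array([f['fx']*q[0]/q[2]+f['cx'],f['fy']*q[1]/q[2]+f['cy']])
def tri(*obs):
    A=np.zeros((3,3));b=np.zeros(3)
    for f,u,v in obs:
        c,d=ray(f,u,v);P=np.eye(3)-np.outer(d,d);A+=P;b+=P@c
    p=np.linalg.solve(A,b);return p,[float(np.linalg.norm((np.eye(3)-np.outer(d,d))@(p-c))) for f,u,v in obs for c,d in [ray(f,u,v)]]
E
python3 - <<'E'
from h import *
for n in ('top','side','wrist'):
    f=grab(n,n+'0.png');E=np.array(f['extrinsics']);print(n,f['fx'],f['cx'],f['cy'],(-E[:3,:3].T@E[:3,3]).round(3),E[:3,:3].round(2).tolist())
print(bot.observe())
E
```

```text
pics
top 436.06750080475456 318.68943612886994 198.82869584299274 [0.387 0.034 1.287] [[0.01, -1.0, -0.02], [-0.99, -0.0, -0.11], [0.11, 0.02, -0.99]]
side 449.8939051361283 316.2509513902819 200.12232441462743 [-0.383  1.015  0.979] [[-0.75, -0.67, -0.02], [-0.35, 0.41, -0.84], [0.57, -0.62, -0.54]]
wrist 301.28959346067484 321.76712783711866 201.1901225828697 [ 0.325 -0.537  0.373] [[0.42, -0.91, -0.0], [-0.87, -0.41, 0.26], [-0.24, -0.11, -0.96]]
{'clock': 0.15, 'qpos': array([ 1.06383083,  0.52187227, -0.03634801,  1.5998579 ,  0.02122919,
        1.02110933, -0.11280125]), 'qd': array([-0.00058887, -0.00161467, -0.00108105, -0.00139059,  0.00057151,
        0.00099997, -0.0005005 ]), 'joint_efforts': array([ 2.01172159e-03, -9.27384424e+01,  1.98086567e+00, -3.70055294e+01,
        1.79894431e-02,  6.54792311e-03, -5.43948971e-06]), 'position': array([ 0.26424127, -0.56609207,  0.20246761]), 'tool_rot': array([-3.14073475e+00,  7.23438759e-05,  4.36784718e-01]), 'force': array([0.04572022, 0.09255793, 0.3441757 ]), 'moment': array([ 0.04415915,  0.01936263, -0.02072281]), 'finger_force': 0.0, 'grip_width': 0.08557276440387025}
```

View pics/top0.png

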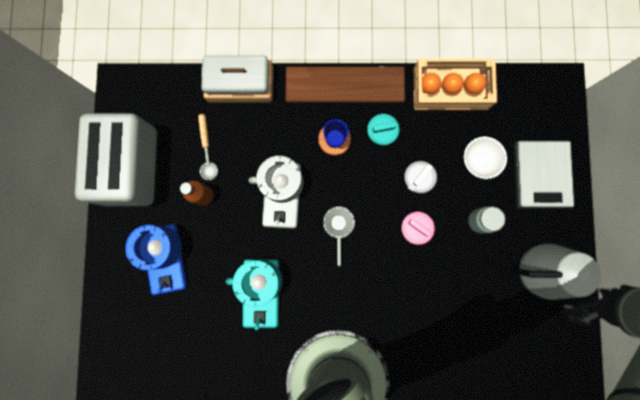

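View pics/side0.png

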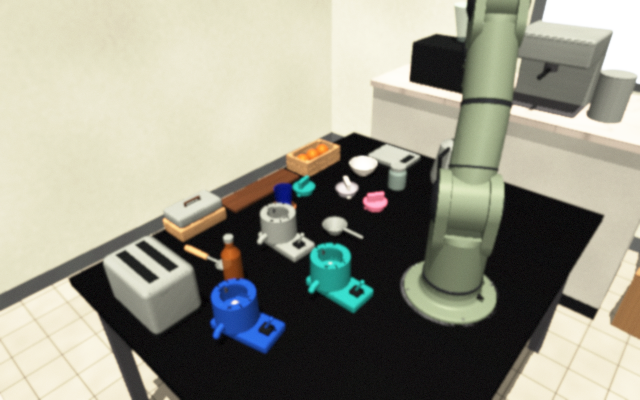

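Top view: the candidates for the lid are clear/white (421,177), pink (418,228) and turquoise (383,129). For the juicer they are chrome (279,180), blue (152,247) and turquoise (257,283). By the description I choose the clear lid at (421,177) and the chrome juicer at (279,180), with its foot and toggle at about (280,214). The side view shows the same lid at (347,187) and juicer at (278,225). I'll check both in one crop.

Run:
```python
from h import *
t=cv2.imread('pics/top0.png');s=cv2.imread('pics/side0.png')
def c(im,x,y,w,h): return cv2.resize(im[y:y+h,x:x+w],(400,300),interpolation=cv2.INTER_CUBIC)
a=np.vstack([np.hstack([c(t,230,143,120,90),c(t,391,155,60,45)]),np.hstack([c(s,240,190,100,75),c(s,322,164,60,45)])])
cv2.imwrite('pics/crop1.png',a)
```

```text
(no output)
```

View pics/crop1.png

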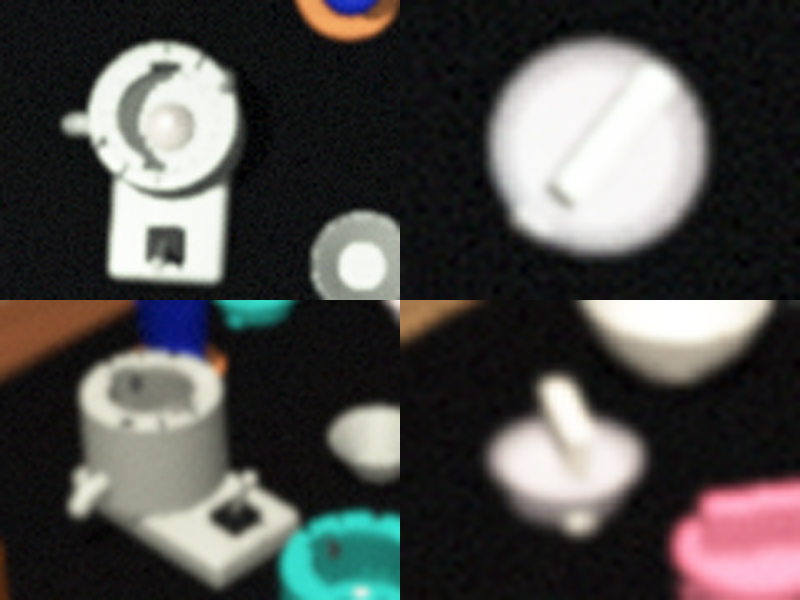

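The crop confirms it: chrome juicer with its spout to the left (juicer +y ≈ world +y) and its foot towards the robot (toggle ball at image (278,222)). The lid is clear with a white diagonal bar. Next are coarse positions.

Run:
```python
from h import *
t=grab('top');s=grab('side')
print('rim',onz(t,279.5,178.4,.12)); print('foot end',onz(t,264,226.5,.03),onz(t,297,228,.03))
print('lid flange',onz(t,421,177,.028))
b0=(391+160*.15,155+190*.15);b1=(391+258*.15,155+70*.15)
print('bar ends',onz(t,*b0,.062),onz(t,*b1,.062))
print('rim tri',tri((t,279.5,178.4),(s,240+152*.25,190+90*.25)))
print('lid tri',tri((t,421,177),(s,322+165*.15,164+157*.15)))
print('ball tri',tri((t,230+160*.3,143+262*.3),(s,240+248*.25,190+177*.25)))
```

```text
rim [0.56615418 0.16071077 0.12      ]
foot end [0.43954396 0.21312105 0.03      ] [0.43571967 0.11775314 0.03      ]
lid flange [ 0.5857569  -0.24137888  0.028     ]
bar ends [ 0.5617658  -0.21670154  0.062     ] [ 0.61344872 -0.259143    0.062     ]
rim tri (array([0.56867498, 0.16281788, 0.11705804]), [0.0026879853963033, 0.0026879853963032974])
lid tri (array([ 0.58840717, -0.24064389,  0.02403382]), [0.0025817292696865505, 0.0025817292696867374])
ball tri (array([0.45277641, 0.16836224, 0.08465698]), [0.002341080579555691, 0.002341080579555941])
```

Triangulated heights are rim 0.117, lid flange 0.024 and ball 0.085, which match the text. I'll move over the lid now, turning the tool towards yaw 2.45 so it lines up with the bar and joint 7 keeps room for the twist.

```bash
python3 -m crank '{"travel":[[3,3,1],[6,6,2],[9,9,3],[12,12,3],[15,15,3]],"turn":[[0,0,8],[0,0,16],[0,0,24],[0,0,32],[0,0,40]],"gripper":[0,0,0,0,0]}' 40
python3 -m crank '{"travel":[[3,3,0],[6,6,0],[9,9,0],[11,11,0],[12,12,0]],"turn":[[0,0,8],[0,0,16],[0,0,24],[0,0,32],[0,0,40]],"gripper":[0,0,0,0,0]}'
python3 -m crank '{"travel":[[2,2,0],[4,4,0],[5,5,0],[5,5,0],[5,5,0]],"turn":[[0,0,8],[0,0,16],[0,0,24],[0,0,32],[0,0,35]],"gripper":[0,0,0,0,0]}'
python3 - <<'E'
from h import *
f=grab('wrist','w1.png');o=bot.observe();print(o['position'],o['tool_rot'],o['qpos'].round(2));print(proj(f,[.587,-.241,.028]))
E
```

```text
clock: 0.75
position: [0.4154, -0.4151, 0.2333]
tool_rot: [3.141, 0.0, 1.141]
force: [0.3, -0.4, -0.4]
grip_width: 0.0854
finger_force: 0.0
clock: 1.25
position: [0.5363, -0.2935, 0.2329]
tool_rot: [3.141, -0.001, 1.842]
force: [-0.1, 0.0, -0.5]
grip_width: 0.0855
finger_force: 0.0
clock: 1.75
position: [0.5846, -0.2459, 0.2326]
tool_rot: [3.142, -0.001, 2.45]
force: [-0.9, -0.6, -0.6]
grip_width: 0.0853
finger_force: 0.0
[ 0.58436336 -0.2461766   0.23258562] [-3.14151877e+00 -5.24463898e-04  2.45046086e+00] [ 0.68  0.56 -0.58  1.52  0.32  1.16  0.92]
[324.82700366 172.56028147]
```

View pics/w1.png

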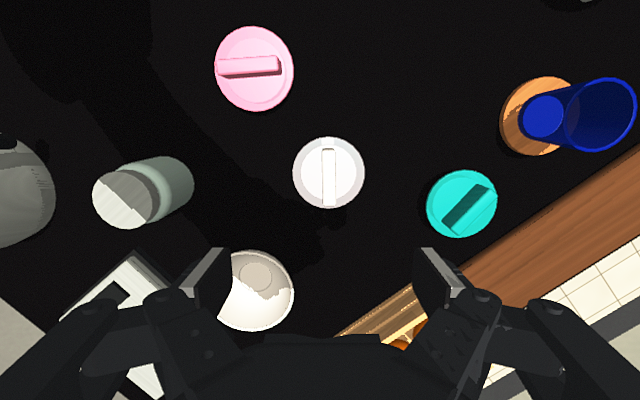

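The wrist view shows the clear lid at (328,172) with its white bar upright in the image, so the yaw already matches. Next is a second view of it from a shifted place, then on to the juicer.

```bash
cat > lid.py <<'E'
from h import *
def lid(f,near):
    h=cv2.cvtColor(f['bgr'],cv2.COLOR_BGR2HSV)
    m=((h[...,2]>90)&(h[...,1]<60)).astype(np.uint8)
    n,l,st,ce=cv2.connectedComponentsWithStats(m)
    i=l[int(near[1]),int(near[0])]
    c=max(cv2.findContours((l==i).astype(np.uint8),cv2.RETR_EXTERNAL,cv2.CHAIN_APPROX_NONE)[0],key=len)
    return i,st[i],cv2.fitEllipse(c)
E
python3 - <<'E'
from lid import *
f=grab('wrist')
print(lid(f,(316,160)))
e=lid(f,(316,160))[2];print(onz(f,*e[0],.028)); np.save('/tmp/o1.npy',np.array([*ray(f,*e[0])]))
g=cv2.cvtColor(f['bgr'],cv2.COLOR_BGR2GRAY)
for v in range(150,206,9): print(v,g[v,310:352].tolist())
E
python3 -m crank '{"travel":[[-1,3,0],[-2,7,0],[-3,10,0],[-3,12,0],[-3,12,0]],"turn":[[0,0,0],[0,0,0],[0,0,0],[0,0,0],[0,0,0]],"gripper":[0,0,0,0,0]}'
python3 - <<'E'
from lid import *
f=grab('wrist');p=proj(f,[.589,-.241,.028]);r=lid(f,p-[8,0]);print(p,r)
c,d=np.load('/tmp/o1.npy');P=np.eye(3)-np.outer(d,d);c2,d2=ray(f,*r[2][0]);Q=np.eye(3)-np.outer(d2,d2)
x=np.linalg.solve(P+Q,P@c+Q@c2);print(x,np.linalg.norm(P@(x-c)),onz(f,*r[2][0],.028))
E
```

```text
(np.int32(3), array([ 293,  136,   72,   73, 4126], dtype=int32), ((328.57421875, 172.00111389160156), (71.43489837646484, 71.74242401123047), 77.82633209228516))
[ 0.58922794 -0.2373153   0.028     ]
150 [225, 228, 250, 255, 255, 254, 254, 254, 254, 254, 255, 255, 159, 167, 233, 240, 227, 236, 241, 243, 243, 245, 245, 245, 218, 248, 255, 254, 254, 254, 254, 254, 254, 255, 255, 247, 233, 230, 232, 232, 232, 232]
159 [253, 253, 253, 253, 253, 253, 253, 253, 253, 253, 254, 255, 230, 248, 255, 255, 255, 255, 255, 255, 255, 255, 255, 255, 255, 243, 252, 254, 254, 253, 253, 253, 253, 253, 253, 253, 253, 253, 253, 253, 254, 254]
168 [252, 252, 252, 252, 252, 252, 252, 252, 252, 252, 253, 255, 224, 245, 255, 255, 255, 255, 255, 255, 255, 255, 255, 255, 255, 249, 252, 253, 253, 252, 253, 253, 253, 252, 252, 252, 252, 253, 253, 252, 253, 253]
177 [252, 252, 252, 252, 252, 252, 252, 252, 252, 252, 253, 255, 229, 247, 255, 255, 255, 255, 255, 255, 255, 255, 255, 255, 255, 252, 237, 251, 253, 252, 252, 252, 252, 252, 252, 252, 252, 252, 252, 252, 252, 252]
186 [251, 251, 251, 251, 251, 251, 251,
[... 326 characters left out ...]
252, 252, 252, 252, 247, 222, 219, 223, 223, 224, 224, 224, 225]
204 [0, 37, 182, 213, 220, 231, 231, 228, 225, 224, 222, 222, 223, 205, 248, 255, 255, 255, 255, 255, 255, 255, 255, 255, 255, 254, 232, 222, 225, 227, 230, 234, 230, 220, 211, 132, 33, 0, 6, 12, 18, 17]
clock: 2.35
position: [0.5544, -0.1234, 0.2334]
tool_rot: [3.141, 0.0, 2.445]
force: [0.0, 0.0, -0.8]
grip_width: 0.0855
finger_force: 0.0
[270.35244031 247.86513254] (np.int32(40), array([ 239,  212,   68,   70, 3474], dtype=int32), ((272.6257629394531, 246.3139190673828), (64.80548095703125, 66.97810363769531), 125.60107421875))
[ 0.58936388 -0.23735256  0.02745514] 5.6562110187535553e-05 [ 0.58929632 -0.23711447  0.028     ]
```

Lid axis: (0.5893, -0.2373), flange measured at 27.5 mm height, ray gap 0.06 mm. Next, the juicer.

```bash
python3 -m crank '{"travel":[[0,4.5,1],[-1,9,2],[-2,13.5,3],[-2,18,4],[-3,22,4]],"turn":[[0,0,8],[0,0,16],[0,0,24],[0,0,32],[0,0,37]],"gripper":[0,0,0,0,0]}'
python3 -m crank '{"travel":[[0,3,0],[0,5,0],[0,6,0],[0,6,0],[0,6,0]],"turn":[[0,0,0],[0,0,0],[0,0,0],[0,0,0],[0,0,0]],"gripper":[0.5,1,1,1,1]}'
python3 - <<'E'
from h import *
import pickle
f=grab('wrist','w2.png');pickle.dump(f,open('/tmp/w2.pkl','wb'))
cv2.imwrite('pics/w2b.png',cv2.resize(f['bgr'][:300,160:480],(800,750))[:600])
print(proj(f,[.567,.162,.12]),proj(f,[.453,.168,.085]))
E
python3 -m crank '{"travel":[[-3,0,0],[-6,0,0],[-7,0,0],[-7,0,0],[-7,0,0]],"turn":[[0,0,0],[0,0,0],[0,0,0],[0,0,0],[0,0,0]],"gripper":[1,1,1,1,1]}'
python3 - <<'E'
from h import *
import pickle
f=grab('wrist','w3.png');pickle.dump(f,open('/tmp/w3.pkl','wb'))
print(proj(f,[.567,.162,.12]),proj(f,[.453,.168,.085]))
a=f['bgr'];b=cv2.imread('pics/w2.png')
E
```

```text
clock: 2.9
position: [0.5253, 0.0949, 0.274]
tool_rot: [3.141, 0.002, 3.092]
force: [-0.3, -0.6, -0.9]
grip_width: 0.0854
finger_force: 0.0
clock: 3.4
position: [0.5247, 0.1523, 0.2727]
tool_rot: [-3.141, -0.0, 3.088]
force: [0.3, -0.0, -1.0]
grip_width: 0.0124
finger_force: 0.0
[331.64600786 217.34975503] [331.42939828 112.65000525]
clock: 3.95
position: [0.4554, 0.1528, 0.2731]
tool_rot: [-3.142, 0.001, 3.088]
force: [0.3, -0.6, -0.5]
grip_width: 0.0002
finger_force: 0.0
[333.6868268  272.26356496] [333.46061056 172.43472105]
```

View pics/w2b.png

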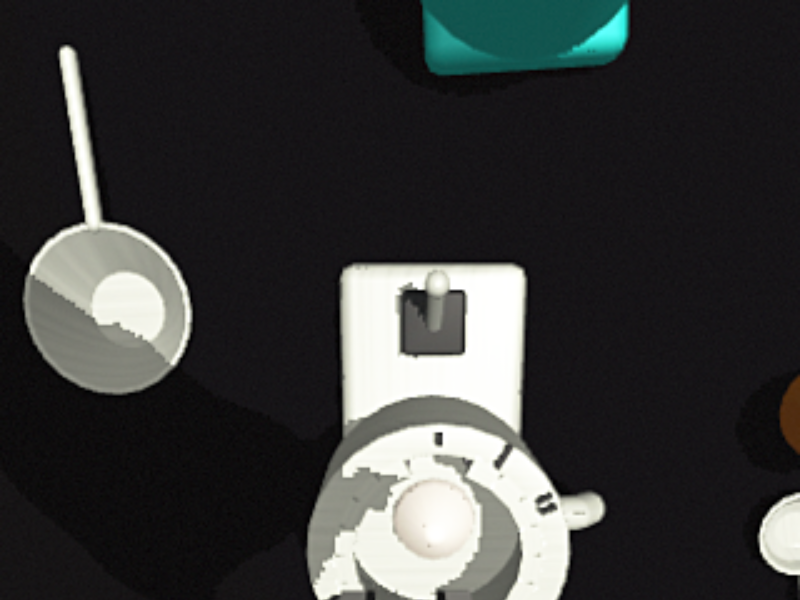

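View pics/w3.png

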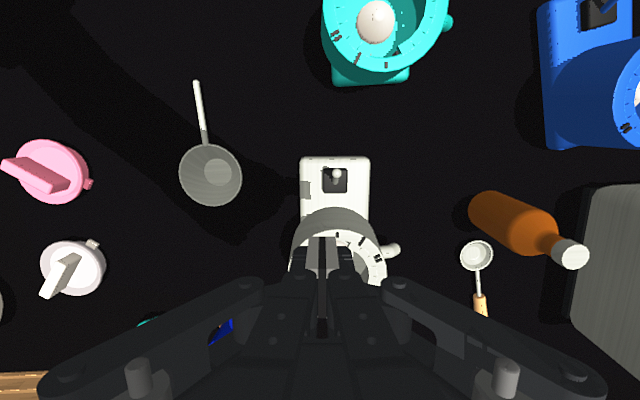

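w2: ball at (334.8,113.2), short mark (335,175), long mark (361,183), block (333,129). w3: ball at (337,173). The bat leans away from the bowl, so it is off.

Run:
```python
from h import *
import pickle
a=pickle.load(open('/tmp/w2.pkl','rb'));b=pickle.load(open('/tmp/w3.pkl','rb'))
print(tri((a,334.8,113.2),(b,337,173)))
l=onz(a,296.4,106,.03);r=onz(a,370,106,.03);print('foot corners',l,r,np.linalg.norm(l-r),'mid',(l+r)/2)
for n,p in dict(short=(335.2,175.2),long=(361.2,182.8),pair=(378,201)).items(): print(n,onz(a,*p,.123))
print('block',onz(a,333,129,.044))
```

```text
(array([0.45381779, 0.17199938, 0.08553985]), [0.00020464105820234597, 0.00020464105820237465])
foot corners [0.44125776 0.12427903 0.03      ] [0.44645425 0.22052214 0.03      ] 0.09638330167525425 mid [0.44385601 0.17240059 0.03      ]
short [0.51846099 0.16793786 0.123     ]
long [0.52832084 0.19574678 0.123     ]
pair [0.54978979 0.21384617 0.123     ]
block [0.47264353 0.17037789 0.044     ]
```

```bash
python3 -m crank '{"travel":[[-3,1.5,0],[-4.5,2.1,-3],[-4.5,2.1,-7.5],[-4.5,2.1,-12],[-4.5,2.1,-16]],"turn":[[0,0,0],[0,0,0],[0,0,0],[0,0,0],[0,0,0]],"gripper":[1,1,1,1,1]}'
python3 -m crank '{"travel":[[0,0,-3],[0,0,-4],[0,0,-4],[1,0,-4],[2,-0.1,-4]],"turn":[[0,0,0],[0,0,0],[0,0,0],[0,0,0],[0,0,0]],"gripper":[1,1,1,1,1]}'
python3 -m crank '{"travel":[[1,-0.1,0],[2,-0.1,0],[3,-0.2,0],[4,-0.2,0],[4.6,-0.2,0]],"turn":[[0,0,0],[0,0,0],[0,0,0],[0,0,0],[0,0,0]],"gripper":[1,1,1,1,1]}'
```

```text
clock: 4.5
position: [0.4097, 0.1746, 0.1108]
tool_rot: [3.141, -0.001, 3.089]
force: [1.2, -0.6, 0.1]
grip_width: 0.0001
finger_force: 0.0
clock: 5.0
position: [0.4314, 0.174, 0.0743]
tool_rot: [3.141, 0.002, 3.089]
force: [1.4, 0.7, -0.6]
grip_width: 0.0
finger_force: 0.0
clock: 5.5
position: [0.4764, 0.1716, 0.0729]
tool_rot: [3.141, 0.0, 3.089]
force: [-1.5, 0.8, 0.5]
grip_width: 0.0003
finger_force: 0.0
```

```bash
python3 -m crank '{"travel":[[0.4,0,0],[0.4,0,0],[-1,0,0],[-3,0,0],[-4,0,2]],"turn":[[0,0,0],[0,0,0],[0,0,0],[0,0,0],[0,0,0]],"gripper":[1,1,1,1,1]}'
python3 -m crank '{"travel":[[0,0,5],[0,0,10],[0,0,15],[0,0,19],[4,-2,20]],"turn":[[0,0,0],[0,0,0],[0,0,0],[0,0,0],[0,0,0]],"gripper":[1,1,0,0,0]}'
python3 -m crank '{"travel":[[4,0,0],[8,0,0],[9,0,0],[9,0,0],[9,0,0]],"turn":[[0,0,0],[0,0,0],[0,0,0],[0,0,0],[0,0,0]],"gripper":[0,0,0,0,0]}'
python3 - <<'E'
from h import *
import pickle
f=grab('wrist','w4.png');pickle.dump(f,open('/tmp/w4.pkl','wb'))
p=proj(f,[.572,.1653,.12]);print(p,proj(f,[.493,.170,.085]))
E
python3 -m crank '{"travel":[[0,-3,0],[0,-6,0],[2,-9,0],[2,-9,0],[2,-9,0]],"turn":[[0,0,0],[0,0,0],[0,0,0],[0,0,0],[0,0,0]],"gripper":[0,0,0,0,0]}'
python3 - <<'E'
from h import *
import pickle
f=grab('wrist','w5.png');pickle.dump(f,open('/tmp/w5.pkl','wb'))
g=pickle.load(open('/tmp/w4.pkl','rb'))
o=[]
for k in (g,f):
    p=proj(k,[.572,.1653,.12]).astype(int);print(p)
    x,y=p; o.append(cv2.resize(k['bgr'][max(0,y-120):max(0,y-120)+200,x-67:x+66],(399,600)));print(max(0,y-120),x-67)
cv2.imwrite('pics/c45.png',np.hstack(o))
E
```

```text
clock: 6.0
position: [0.4326, 0.1712, 0.0916]
tool_rot: [-3.14, -0.003, 3.091]
force: [0.4, -1.2, 1.2]
grip_width: -0.0003
finger_force: 0.0
clock: 6.5
position: [0.474, 0.1549, 0.2982]
tool_rot: [3.141, 0.007, 3.096]
force: [1.6, 0.5, 0.6]
grip_width: 0.0435
finger_force: 0.0
clock: 7.0
position: [0.5642, 0.1523, 0.2928]
tool_rot: [-3.142, -0.001, 3.091]
force: [-1.1, 0.4, 0.1]
grip_width: 0.0856
finger_force: 0.0
[332.58293413 183.68518869] [332.76020645 113.3902419 ]
clock: 7.55
position: [0.5848, 0.0614, 0.2932]
tool_rot: [-3.141, 0.0, 3.089]
force: [-0.9, -0.4, -0.7]
grip_width: 0.0855
finger_force: 0.0
[332 183]
63 265
[411 161]
41 344
```

View pics/c45.png

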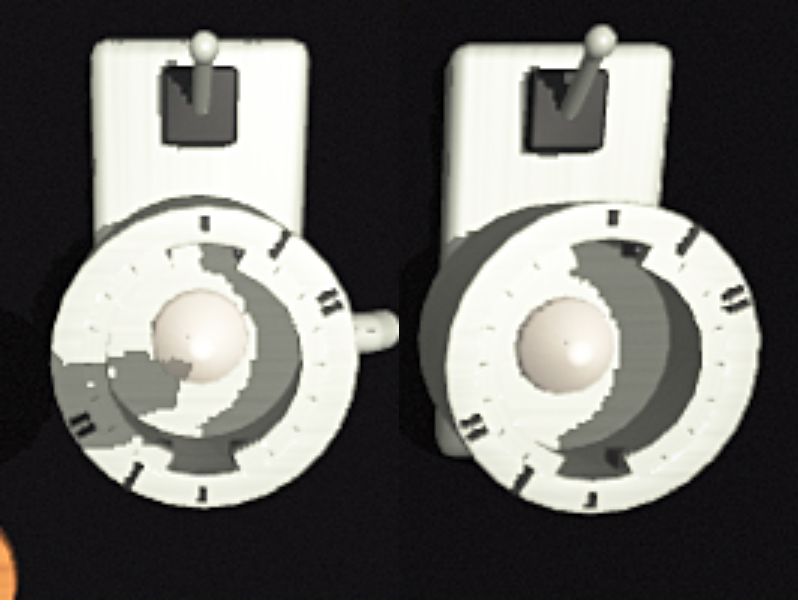

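The toggle bat still leans away from the bowl (ball at crop (204,47)), so it needs measuring again to see why the push had no effect. The collar can come from the same pair of views: marks at crop-left (205,223), (203,494), (280,243), (133,477) and crop-right (613,217), (591,500), (687,240), (522,482).

```bash
cat > m.py <<'E'
from h import *
import pickle
a=pickle.load(open('/tmp/w4.pkl','rb'));b=pickle.load(open('/tmp/w5.pkl','rb'))
A=lambda x,y:(a,265+(x+.5)/3-.5,63+(y+.5)/3-.5)
B=lambda x,y:(b,344+(x-399+.5)/3-.5,41+(y+.5)/3-.5)
L=dict(ball=((204,47),(600,42)),s1=((205,223),(613,217)),s2=((203,494),(591,500)),l1=((280,243),(687,240)),l2=((133,477),(522,482)))
R={}
for n,(p,q) in L.items():
    R[n],e=tri(A(*p),B(*q));print(n,R[n].round(4),np.round(e[0],4))
m=(R['s1']+R['s2'])/2;d=R['s2']-R['s1'];print('axis',m,'dist',np.linalg.norm(d),'yaw',np.arctan2(d[1],d[0]))
m=(R['l1']+R['l2'])/2;d=R['l2']-R['l1'];print('axis',m,'dist',np.linalg.norm(d),'yaw',np.arctan2(d[1],d[0])+.55)
# outer rim ellipse
for f in (a,b):
    h=cv2.cvtColor(f['bgr'],cv2.COLOR_BGR2HSV)
    p=proj(f,[.572,.1653,.12])
    print(onz(f,*p,.12))
E
python3 m.py; python3 -c "
from workcell import bot
o=bot.observe();print(o['grip_width'],o['clock'])"
```

```text
ball [0.4537 0.1715 0.0854] 0.0001
s1 [0.5187 0.1679 0.1206] 0.0001
s2 [0.6265 0.1628 0.1186] 0.0001
l1 [0.528  0.1959 0.1186] 0.0002
l2 [0.6172 0.135  0.1203] 0.0001
axis [0.57261218 0.16537094 0.11960423] dist 0.10796892925117153 yaw -0.047409081290240254
axis [0.57257733 0.16548471 0.11944631] dist 0.10805243613600762 yaw -0.049076056570962034
[0.572  0.1653 0.12  ]
[0.572  0.1653 0.12  ]
0.08528360966138744 7.6
```

The collar is well fixed: axis (0.5726, 0.1654), rim 0.1195, yaw -0.048. The ball is exactly back at its off stop, so I'll repeat the push slower and look before retracting.

```bash
python3 -m crank '{"travel":[[-4,2.5,0],[-8,5,0],[-12,7.5,0],[-16,10,0],[-17.5,11,-2]],"turn":[[0,0,0],[0,0,0],[0,0,0],[0,0,0],[0,0,0]],"gripper":[1,1,1,1,1]}'
python3 -m crank '{"travel":[[0,0,-4.5],[0,0,-9],[0,0,-13.5],[0,0,-18],[0,0,-20]],"turn":[[0,0,0],[0,0,0],[0,0,0],[0,0,0],[0,0,0]],"gripper":[1,1,1,1,1]}'
python3 -m crank '{"travel":[[1,0,0],[2,-0.1,0],[3,-0.1,0],[3.5,-0.2,0],[4,-0.2,0]],"turn":[[0,0,0],[0,0,0],[0,0,0],[0,0,0],[0,0,0]],"gripper":[1,1,1,1,1]}'
python3 -m crank '{"travel":[[0.6,0,0],[1.2,0,0],[1.8,-0.1,0],[2.4,-0.1,0],[3,-0.1,0]],"turn":[[0,0,0],[0,0,0],[0,0,0],[0,0,0],[0,0,0]],"gripper":[1,1,1,1,1]}'
python3 - <<'E'
from h import *
s=grab('side');t=grab('top');w=grab('wrist')
print(proj(s,[.48,.17,.08]),proj(t,[.48,.17,.08]))
o=[]
for f in (s,w):
    x,y=proj(f,[.475,.17,.08]).astype(int);y=min(max(y,50),349);o.append(cv2.resize(f['bgr'][y-50:y+50,x-50:x+50],(400,400),interpolation=cv2.INTER_CUBIC))
cv2.imwrite('pics/push.png',np.hstack(o))
E
```

```text
clock: 8.1
position: [0.4072, 0.1748, 0.2746]
tool_rot: [-3.141, 0.004, 3.095]
force: [0.8, -0.6, -0.0]
grip_width: 0.0124
finger_force: 0.0
clock: 8.6
position: [0.4078, 0.1719, 0.0702]
tool_rot: [-3.141, -0.003, 3.092]
force: [0.6, 0.5, 0.5]
grip_width: 0.0001
finger_force: 0.0
clock: 9.1
position: [0.4514, 0.1694, 0.0737]
tool_rot: [3.141, 0.001, 3.089]
force: [-0.7, -0.3, -0.9]
grip_width: 0.0002
finger_force: 0.0
clock: 9.6
position: [0.4808, 0.1687, 0.0729]
tool_rot: [3.142, -0.0, 3.09]
force: [-0.6, -1.6, 0.8]
grip_width: -0.0002
finger_force: 0.0
[296.46868931 232.45353912] [277.21281159 211.24521988]
```

View pics/push.png

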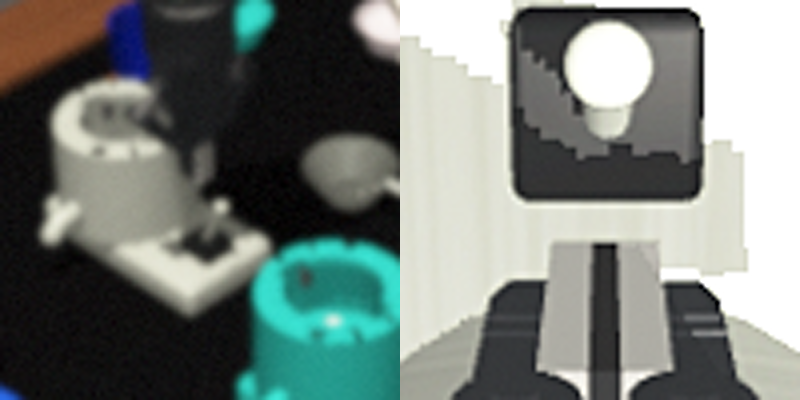

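The push picture shows the fingertips (wrist crop (605,241)) now past the toggle on the bowl side, while the bat still leans off (ball (608,65)). The fingers slid past over or beside it, so I need to find where the tips actually are.

Run:
```python
from h import *
w=grab('wrist');o=bot.observe();print(o['position'],o['qpos'].round(3))
x,y=proj(w,[.475,.17,.08]).astype(int);y=min(max(y,50),349);print(x,y,proj(w,o['position']))
P=lambda u,v:(x-50+(u-400)/4,y-50+v/4)
for n,p in dict(tipL=(552,241),tipR=(660,241),gapL=(590,241),ball=(608,65)).items():
    c,d=ray(w,*P(*p)); 
    for X in (.470,.4808): print(n,X,(c+d*(X-c[0])/d[0]).round(4))
s=grab('side');xs,ys=proj(s,[.475,.17,.08]).astype(int)
for p in ((200,195),(208,180),(192,190)):
    c,d=ray(s,xs-50+p[0]/4,ys-50+p[1]/4);print('side y=.17',(c+d*(.17-c[1])/d[1]).round(4))
print('ball tri',tri((w,*P(608,65)),(s,xs-50+220/4,ys-50+207/4)))
```

```text
[0.48024412 0.16870266 0.07279689] [ 0.085  0.629 -0.735  1.984  0.609  0.761  0.506]
321 227 [320.20526371 231.18938796]
tipL 0.47 [0.47  0.164 0.107]
tipL 0.4808 [0.4808 0.1622 0.0802]
tipR 0.47 [0.47   0.177  0.1086]
tipR 0.4808 [0.4808 0.1778 0.0822]
gapL 0.47 [0.47   0.1686 0.1076]
gapL 0.4808 [0.4808 0.1677 0.081 ]
ball 0.47 [0.47   0.1711 0.019 ]
ball 0.4808 [ 0.4808  0.1708 -0.025 ]
side y=.17 [0.4773 0.17   0.0842]
side y=.17 [0.4671 0.17   0.1045]
side y=.17 [0.4865 0.17   0.0849]
ball tri (array([0.4535916 , 0.17147071, 0.08435546]), [0.0003930190164257273, 0.00039301901642564875])
```

Both rays put the closed fingertips near z≈0.09, about 15 mm above the reported TCP, so they passed over the ball. I'll lift back over it and push again lower, at TCP z≈0.057 (block top 0.044).

```bash
python3 -m crank '{"travel":[[0,0,4],[-4,0.1,4],[-7,0.3,4],[-7,0.3,1],[-7,0.3,-1.6]],"turn":[[0,0,0],[0,0,0],[0,0,0],[0,0,0],[0,0,0]],"gripper":[1,1,1,1,1]}'
python3 -m crank '{"travel":[[1,0,0],[2,0,0],[3,-0.1,0],[3.5,-0.1,0],[3.8,-0.1,0]],"turn":[[0,0,0],[0,0,0],[0,0,0],[0,0,0],[0,0,0]],"gripper":[1,1,1,1,1]}'
python3 -m crank '{"travel":[[0.5,0,0],[1,0,0],[1.5,-0.1,0],[1.8,-0.1,0],[1.8,-0.1,0]],"turn":[[0,0,0],[0,0,0],[0,0,0],[0,0,0],[0,0,0]],"gripper":[1,1,1,1,1]}'
python3 - <<'E'
from h import *
w=grab('wrist','p2.png');print(proj(w,[.4537,.1715,.0855]),proj(w,[.493,.1715,.0855]),proj(w,bot.observe()['position']))
g=cv2.cvtColor(w['bgr'],cv2.COLOR_BGR2GRAY);u,v=proj(w,[.4537,.1715,.0855]).astype(int)
print(g[v-14:v+70:4,u-16:u+16:4])
E
```

```text
clock: 10.35
position: [0.4102, 0.1716, 0.0568]
tool_rot: [3.141, 0.002, 3.09]
force: [1.0, -0.1, -0.0]
grip_width: 0.0002
finger_force: 0.0
clock: 10.85
position: [0.4499, 0.1714, 0.0596]
tool_rot: [3.141, 0.002, 3.089]
force: [-17.5, -5.4, 61.7]
grip_width: -0.0
finger_force: 27.9
clock: 11.35
position: [0.467, 0.1695, 0.057]
tool_rot: [3.141, 0.0, 3.089]
force: [0.5, -0.9, 0.2]
grip_width: -0.0001
finger_force: 0.0
[322.49374697 227.21007848] [326.32247187 296.13119451] [320.27488858 230.98050476]
[[ 57 127 126 126 125 127 128 130]
 [ 63  61  62  53 123 129  51 119]
 [ 61  60  62  53  80  62  61  62]
 [ 62  61  63  57  59  56  59  59]
 [ 62  62  61 198 209 210  57  58]
 [ 59  59  58 195 210 199  51  59]
 [ 59 213 209 176  38 193 217 230]
 [ 56 194 193 172  56 188 192 215]
 [ 50 193 193 151  58 190 194 192]
 [ 45 193 191 145  55 190 194 194]
 [ 86 194 192 129  55 187 193 192]
 [159 193 192 130  57 187 193 192]
 [184 193 192 113  56 186 193 194]
 [193 193 193 113  56 186 193 193]
 [ 43 232 248 127  75 200 250 205]
 [ 64  63  39 133  78 214  48  63]
 [ 63  63  59 167  79 255  63  65]
 [ 63  64  64  76  78  66  63  64]
 [ 63  64  63  77  78  65  64  65]
 [ 62  63  60  75  79  64  62  65]
 [ 65  62  57  76  79  62  59  61]]
```

Run:
```python
from h import *
w=cv2.imread('pics/p2.png');s=grab('side')['bgr']
cv2.imwrite('pics/p2c.png',np.hstack([cv2.resize(w[170:310,250:390],(400,400),interpolation=cv2.INTER_CUBIC),cv2.resize(s[180:280,245:345],(400,400),interpolation=cv2.INTER_CUBIC)]))
```

View pics/p2c.png

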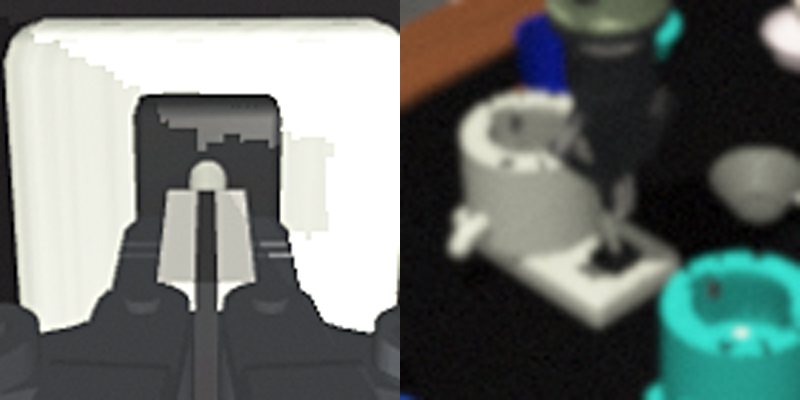

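The bat's pivot end now shows at crop (208,178) and the ball is hidden on the bowl side of the fingers, so it looks flipped. I'll push a little more, back off, lift and verify numerically.

```bash
python3 -m crank '{"travel":[[0.4,0,0],[0.7,0,0],[0.7,0,0],[-2,0,0],[-5,0,0]],"turn":[[0,0,0],[0,0,0],[0,0,0],[0,0,0],[0,0,0]],"gripper":[1,1,1,1,1]}'
python3 -m crank '{"travel":[[0,0,4.5],[0,0,9],[0,0,14],[0,0,18],[0,0,22]],"turn":[[0,0,0],[0,0,0],[0,0,0],[0,0,0],[0,0,0]],"gripper":[1,1,0,0,0]}'
python3 -m crank '{"travel":[[4,-2,0],[8,-4,0],[9,-6,0],[9,-6,0],[9,-6,0]],"turn":[[0,0,0],[0,0,0],[0,0,0],[0,0,0],[0,0,0]],"gripper":[0,0,0,0,0]}'
python3 - <<'E'
from h import *
w=grab('wrist','w6.png');t=grab('top')
g=cv2.cvtColor(w['bgr'],cv2.COLOR_BGR2GRAY)
for th in (0,.45,.9):
    a=th-.45;p=np.array([.5726,.1654,0])+np.array([-.0999,.0048,0])+np.array([.045*np.sin(a)*.9988,-.045*np.sin(a)*.048,.044+.045*np.cos(a)])
    u,v=proj(w,p).astype(int);print(th,p.round(4),u,v);print(g[v-12:v+13:4,u-16:u+17:4])
E
```

```text
clock: 11.95
position: [0.416, 0.1698, 0.0567]
tool_rot: [3.141, 0.0, 3.089]
force: [-0.4, 1.6, 0.0]
grip_width: -0.0003
finger_force: 0.0
clock: 12.45
position: [0.4161, 0.1697, 0.2789]
tool_rot: [3.142, 0.001, 3.09]
force: [1.4, 0.1, -0.5]
grip_width: 0.0431
finger_force: 0.0
clock: 12.95
position: [0.5061, 0.1098, 0.2768]
tool_rot: [3.141, -0.0, 3.089]
force: [-0.7, 0.3, -0.1]
grip_width: 0.0853
finger_force: 0.0
0 [0.4532 0.1711 0.0845] 370 127
[[ 15  20  18  18  18  20  18  15  19]
 [194 192 193 194 191 200 195 192 196]
 [246 250 250 251 251 254 253 253 253]
 [255 255 255 255 255 255 255 254 254]
 [ 40 104 105 107 108 111  35 254 254]
 [ 49  97  99 100  99 101  73 254 254]
 [ 56  94  95 167  97  96 147 254 254]]
0.45 [0.4727 0.1702 0.089 ] 370 144
[[ 43 100 102 102 104 105  81 254 254]
 [ 50  98  97  98 101  99  68 254 254]
 [ 57  94  96 183  93  96 147 254 254]
 [ 63  92  15 164 103  91 226 254 254]
 [ 63  93  28 143 159  86 255 254 254]
 [ 61  82  25 118 187  74 255 254 254]
 [143 145 255 190 205 254 253 254 254]]
0.9 [0.4922 0.1693 0.0845] 369 160
[[ 14  90  29 114 185  86  19 254 254]
 [ 20  79  24  79 177  69  24 254 254]
 [140 147 255 255 191 203 254 254 254]
 [135 132 254 208 234 232 254 254 254]
 [252 253 252 255 198 248 253 254 254]
 [253 255 255 255 255 255 253 253 253]
 [101 107 111 114 117 115  96 255 254]]
```

The off position is now empty and the bat runs to the on position, so the toggle is on. On to the lid at (0.5893, -0.2373), descending cautiously because the tips sit higher than reported.

```bash
python3 -m crank '{"travel":[[1,-4.7,0],[2.2,-9.4,0],[3.3,-14,-1],[4.5,-18.8,-2],[5.5,-23,-3]],"turn":[[0,0,-8],[0,0,-16],[0,0,-24],[0,0,-32],[0,0,-36.6]],"gripper":[0,0,0,0.3,0.5]}'
python3 -m crank '{"travel":[[1.3,-4.6,-1],[2.2,-9,-3],[2.8,-11.7,-6],[2.8,-11.7,-10.5],[2.8,-11.7,-14]],"turn":[[0,0,0],[0,0,0],[0,0,0],[0,0,0],[0,0,0]],"gripper":[0.5,0.5,0.5,0.5,0.5]}'
python3 - <<'E'
from h import *
from lid import lid
w=grab('wrist','w7.png');o=bot.observe();print(o['position'],o['tool_rot'],o['grip_width'])
p=proj(w,[.5893,-.2373,.062]);q=proj(w,o['position']);print(p,q)
h=cv2.cvtColor(w['bgr'],cv2.COLOR_BGR2GRAY);v=int(p[1])
cv2.imwrite('pics/w7c.png',cv2.resize(w['bgr'],(800,500)))
E
```

```text
clock: 13.55
position: [0.5616, -0.1219, 0.247]
tool_rot: [-3.141, 0.001, 2.446]
force: [1.2, -0.1, 0.1]
grip_width: 0.059
finger_force: 0.0
clock: 14.05
position: [0.5889, -0.2371, 0.1049]
tool_rot: [3.141, -0.001, 2.451]
force: [1.1, -0.1, -0.1]
grip_width: 0.0423
finger_force: 0.0
[ 0.58651971 -0.23582041  0.09981986] [-3.13974934 -0.00670087  2.45190144] 0.04291541836119049
[320.11223829 212.29876214] [318.81339939 225.81169778]
```

View pics/w7c.png

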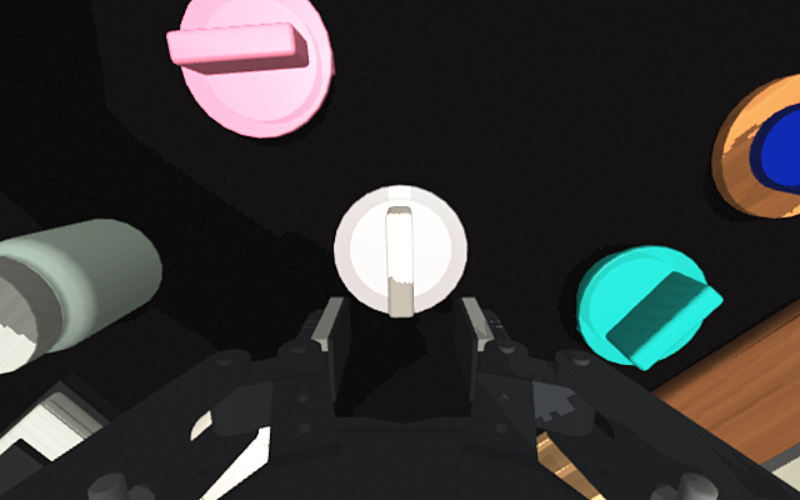

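w7 shows the lid between the half-open fingers with its bar upright in the image, centred between the pads. Pad spacing in pixels again puts the tips about 30 mm behind the reported TCP, so I'll lower in checked steps.

```bash
python3 -m crank '{"travel":[[0,0,-2],[0,0,-4],[0,0,-5.5],[0,0,-6.5],[0,0,-7]],"turn":[[0,0,0],[0,0,0],[0,0,0],[0,0,0],[0,0,0]],"gripper":[0.5,0.5,0.5,0.5,0.5]}'
python3 -m crank '{"travel":[[0,0,-0.3],[0,0,-0.5],[0,0,-0.7],[0,0,-0.8],[0,0,-0.8]],"turn":[[0,0,0],[0,0,0],[0,0,0],[0,0,0],[0,0,0]],"gripper":[0.5,0.5,0.5,0.5,0.5]}'
```

```text
clock: 14.6
position: [0.5895, -0.237, 0.0367]
tool_rot: [-3.142, -0.0, 2.451]
force: [0.7, 0.6, 0.6]
grip_width: 0.043
finger_force: 0.0
clock: 15.1
position: [0.5894, -0.2374, 0.029]
tool_rot: [3.142, 0.0, 2.451]
force: [-0.2, -0.6, -0.0]
grip_width: 0.0426
finger_force: 0.0
```

```bash
python3 -m crank '{"travel":[[0,0,-0.3],[0,0,-0.5],[0,0,-0.5],[0,0,-0.5],[0,0,-0.5]],"turn":[[0,0,0],[0,0,0],[0,0,0],[0,0,0],[0,0,0]],"gripper":[0.5,0.5,0.5,0.5,0.5]}'
python3 -m crank '{"travel":[[0,0,-0.2],[0,0,-0.4],[0,0,-0.6],[0,0,-0.6],[0,0,-0.6]],"turn":[[0,0,0],[0,0,0],[0,0,0],[0,0,0],[0,0,0]],"gripper":[0.5,0.5,0.5,0.5,0.5]}'
python3 - <<'E'
from h import *
w=grab('wrist','w8.png');o=bot.observe()
g=cv2.cvtColor(w['bgr'],cv2.COLOR_BGR2GRAY)
print(o['position'],proj(w,[.5893,-.2373,.062]))
cv2.imwrite('pics/w8c.png',cv2.resize(w['bgr'][140:340,200:440],(720,600)))
E
```

```text
clock: 15.6
position: [0.5894, -0.2373, 0.0239]
tool_rot: [-3.142, 0.0, 2.451]
force: [0.0, -0.6, -0.2]
grip_width: 0.0428
finger_force: 0.0
clock: 16.1
position: [0.5893, -0.2373, 0.0178]
tool_rot: [-3.142, -0.0, 2.451]
force: [1.3, 0.6, 1.0]
grip_width: 0.0424
finger_force: 0.0
[ 0.58939484 -0.23732868  0.01789399] [319.06322739 267.4758461 ]
```

View pics/w8c.png

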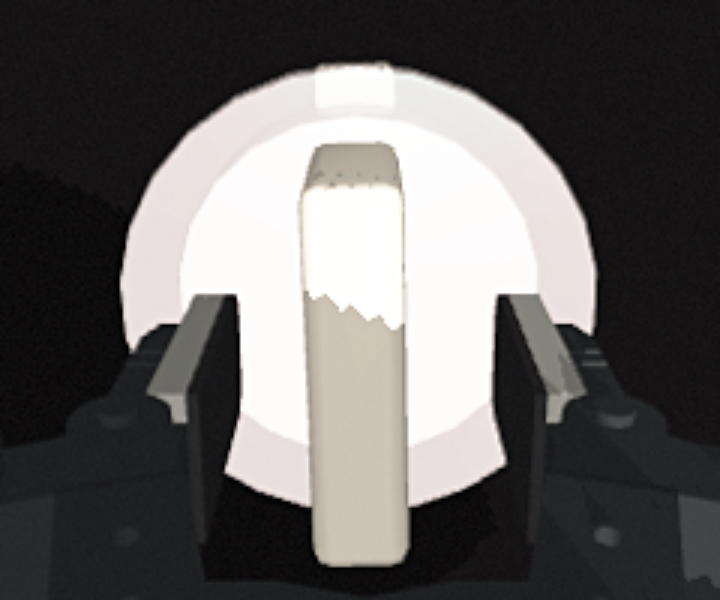

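The pads stand symmetric either side of the bar (bar centre (355,350), pads (240,350) and (495,350)), with the tips at about z 0.046. That was one picture over my limit of 10, so from here I work by numbers only. I'll lower 7 mm and grip.

```bash
python3 -m crank '{"travel":[[0,0,-0.4],[0,0,-0.7],[0,0,-0.7],[0,0,-0.7],[0,0,-0.7]],"turn":[[0,0,0],[0,0,0],[0,0,0],[0,0,0],[0,0,0]],"gripper":[0.5,0.5,0.6,0.7,0.8]}' 60
python3 -m crank '{"travel":[[0,0,0],[0,0,0],[0,0,0],[0,0,0],[0,0,0]],"turn":[[0,0,0],[0,0,0],[0,0,0],[0,0,0],[0,0,0]],"gripper":[1,1,1,1,1]}'
python3 -m crank '{"travel":[[0,0,1],[0,0,3],[0,0,7],[0,0,11],[0,0,15]],"turn":[[0,0,0],[0,0,0],[0,0,0],[0,0,0],[0,0,0]],"gripper":[1,1,1,1,1]}'
```

```text
clock: 16.65
position: [0.5894, -0.2373, 0.0109]
tool_rot: [-3.142, 0.0, 2.451]
force: [-1.4, -0.4, 0.5]
grip_width: 0.0171
finger_force: 0.3
clock: 17.15
position: [0.5894, -0.2374, 0.0111]
tool_rot: [3.142, 0.0, 2.451]
force: [-1.1, 0.4, 5.6]
grip_width: 0.015
finger_force: 59.4
clock: 17.65
position: [0.5891, -0.2371, 0.1629]
tool_rot: [3.141, -0.0, 2.451]
force: [-0.2, -0.4, -0.3]
grip_width: 0.0148
finger_force: 58.6
```

Gripped (15 mm, 59 N). The lid's origin is 11 mm below the TCP, so it should seat at TCP z≈0.1085. I'll carry it over the collar, turning +36.8°.

```bash
python3 -m crank '{"travel":[[0,3,0.7],[-0.3,7,0.7],[-0.6,11.5,0.7],[-0.8,16,0.7],[-1,20,0.7]],"turn":[[0,0,4],[0,0,8],[0,0,13],[0,0,18],[0,0,22]],"gripper":[1,1,1,1,1]}'
python3 -m crank '{"travel":[[-0.2,4.5,0],[-0.4,9,0],[-0.6,13.5,0],[-0.7,17.5,0],[-0.7,20.3,0]],"turn":[[0,0,4],[0,0,8],[0,0,12],[0,0,14.8],[0,0,14.8]],"gripper":[1,1,1,1,1]}'
python3 -m crank '{"travel":[[0,0,0],[0,0,-1],[0,0,-2],[0,0,-2.5],[0,0,-2.5]],"turn":[[0,0,0],[0,0,0],[0,0,0],[0,0,0],[0,0,0]],"gripper":[1,1,1,1,1]}'
python3 - <<'E'
from h import *
w=grab('wrist','w9.png');o=bot.observe();print(o['position'],o['tool_rot'],o['qpos'].round(2),o['grip_width'])
h=cv2.cvtColor(w['bgr'],cv2.COLOR_BGR2HSV)
for z,p in ((.16,o['position']),):
    print(proj(w,[p[0],p[1],p[2]-.011+.028]), proj(w,[p[0]+.046*np.cos(0),p[1],p[2]+.017]),proj(w,[p[0],p[1]+.046,p[2]+.017]),proj(w,[p[0]-.046,p[1],p[2]+.017]))
# visible tip of the lid flange: topmost row extents
E
```

```text
clock: 18.15
position: [0.5787, -0.0346, 0.1681]
tool_rot: [3.141, 0.0, 2.84]
force: [0.5, 0.1, -0.7]
grip_width: 0.0147
finger_force: 58.6
clock: 18.65
position: [0.5712, 0.1692, 0.1681]
tool_rot: [3.141, -0.0, 3.099]
force: [0.2, -0.7, -0.4]
grip_width: 0.0149
finger_force: 58.6
clock: 19.15
position: [0.572, 0.1646, 0.1418]
tool_rot: [-3.141, -0.002, 3.092]
force: [0.7, -0.5, -0.1]
grip_width: 0.0149
finger_force: 58.7
[0.57224141 0.16494408 0.14239101] [-3.14125767e+00 -8.64820934e-04  3.09231013e+00] [ 0.14  0.65 -0.78  1.71  0.53  1.    0.69] 0.014748447646190193
[320.7518445  243.60415765] [324.70320036 316.05062157] [404.86810341 239.75014347] [316.17687406 159.72398004]
```

```bash
python3 -m crank '{"travel":[[0.04,0.05,-0.5],[0.04,0.05,-0.9],[0.04,0.05,-1.3],[0.04,0.05,-1.7],[0.04,0.05,-2]],"turn":[[0,0,0],[0,0,0],[0,0,0],[0,0,0],[0,0,0]],"gripper":[1,1,1,1,1]}'
```

```text
clock: 19.7
position: [0.5722, 0.1656, 0.1254]
tool_rot: [-3.139, 0.0, 3.093]
force: [-22.4, -12.6, 56.8]
grip_width: 0.0148
finger_force: 72.4
```

It met the rim at 57 N with sideways forces, so I'll back off and measure the lid in the hand.

```bash
python3 -m crank '{"travel":[[0,0,1],[0,0,2],[0,0,3],[0,0,3.5],[0,0,3.5]],"turn":[[0,0,0],[0,0,0],[0,0,0],[0,0,0],[0,0,0]],"gripper":[1,1,1,1,1]}'
python3 - <<'E'
from h import *
import pickle
w=grab('wrist','w10.png');t=grab('top');s=grab('side');o=bot.observe();pickle.dump((w,t,s,o),open('/tmp/w10.pkl','wb'))
print(o['position'],o['tool_rot'],o['force'])
g=cv2.cvtColor(w['bgr'],cv2.COLOR_BGR2GRAY)
old=cv2.imread('pics/w9.png',0)
for nm,G in (('w9',old),('w10',g)):
    for v in range(150,262,8): print(nm,v,G[v,240:400:5].tolist())
E
```

```text
clock: 20.2
position: [0.5731, 0.1663, 0.1585]
tool_rot: [3.141, 0.001, 3.093]
force: [0.5, -0.3, -0.5]
grip_width: 0.0148
finger_force: 64.3
[0.57261836 0.16604306 0.15749201] [-3.14134835e+00 -4.58704060e-04  3.09311962e+00] [ 0.26559109 -0.56241552 -2.22067445]
w9 150 [17, 11, 17, 15, 3, 215, 221, 223, 224, 223, 225, 225, 225, 225, 223, 211, 187, 197, 223, 229, 231, 233, 235, 238, 242, 97, 93, 249, 145, 12, 16, 10]
w9 158 [6, 13, 13, 79, 218, 218, 218, 220, 220, 224, 225, 226, 80, 109, 227, 236, 244, 122, 121, 121, 55, 243, 239, 239, 35, 131, 240, 242, 245, 247, 0, 10]
w9 166 [10, 3, 210, 208, 210, 212, 211, 223, 69, 116, 120, 112, 157, 210, 247, 243, 241, 242, 244, 231, 206, 176, 237, 237, 236, 150, 233, 231, 234, 238, 241, 109]
w9 174 [6, 201, 211, 212, 213, 221, 119, 117, 152, 228, 229, 229, 230, 232, 238, 240, 242, 242, 241, 234, 235, 235, 234, 243, 252, 221, 234, 236, 226, 230, 231, 235]
w9 182 [110, 114, 208, 102, 104, 89, 228, 227, 227, 227, 228, 200, 203, 214, 232, 248, 250, 251, 244, 232, 217, 218, 214, 234, 234, 250, 249, 210, 186, 229, 40, 59]
w9 190 [117, 114, 114, 115
[... 3054 characters left out ...]
9, 249, 249, 248, 249, 251, 251, 252, 248, 248, 248]
w10 230 [158, 226, 226, 227, 216, 245, 244, 243, 244, 244, 245, 246, 246, 142, 167, 254, 254, 253, 253, 253, 191, 248, 247, 247, 247, 247, 251, 251, 251, 244, 247, 247]
w10 238 [198, 203, 223, 199, 240, 244, 245, 245, 243, 244, 244, 83, 87, 147, 168, 168, 168, 254, 255, 253, 110, 94, 68, 247, 247, 250, 250, 250, 250, 246, 246, 205]
w10 246 [186, 196, 220, 199, 224, 244, 244, 245, 255, 0, 0, 89, 89, 150, 166, 168, 167, 169, 167, 252, 62, 90, 97, 0, 0, 252, 249, 249, 249, 242, 203, 205]
w10 254 [184, 195, 198, 204, 224, 244, 244, 255, 26, 30, 90, 88, 93, 142, 166, 168, 169, 168, 168, 161, 19, 90, 87, 53, 43, 42, 251, 249, 249, 201, 202, 204]
```

Run:
```python
from h import *
import pickle
w,t,s,o=pickle.load(open('/tmp/w10.pkl','rb'))
from scipy.spatial.transform import Rotation as Ro
R=Ro.from_euler('xyz',o['tool_rot']).as_matrix();p=o['position']
T=lambda x,y,z:p+R@np.array([x,y,-z])
for zz in (.051,.017): print('bar end z',zz,proj(w,T(.033,0,zz)))
print('flange front top',proj(w,T(.046,0,.017)),'flange side',proj(w,T(0,.046,.017)),'lug',proj(w,T(.043,0,-.011+.007)))
print('rim collar nearest',proj(w,[.5726-.06,.1654,.1195]),'notch',proj(w,[.5726-.042,.1654+.002,.1195]))
c=w['extrinsics'];old=cv2.imread('pics/w9.png',0);g=cv2.cvtColor(w['bgr'],cv2.COLOR_BGR2GRAY)
for nm,G in (('w9',old),('w10',g)):
    for u in (312,320,328): print(nm,u,G[140:216:2,u].tolist())
```

```text
bar end z 0.051 [318.97398273 199.68227759]
bar end z 0.017 [319.52035207 182.74195219]
flange front top [319.46088532 157.87901487] flange side [402.81068562 241.17840394] lug [319.72070343 158.44989877]
rim collar nearest [314.73405811 126.92480589] notch [319.05019634 153.52479763]
w9 312 [236, 231, 233, 227, 225, 219, 197, 230, 233, 225, 117, 109, 158, 245, 240, 240, 240, 240, 236, 210, 208, 238, 248, 248, 254, 89, 117, 120, 122, 125, 129, 129, 133, 209, 245, 246, 250, 251]
w9 320 [73, 69, 160, 232, 225, 187, 194, 231, 235, 244, 253, 165, 211, 241, 240, 240, 240, 242, 212, 215, 223, 250, 249, 249, 254, 98, 122, 125, 128, 128, 131, 130, 132, 212, 246, 247, 251, 252]
w9 328 [239, 234, 236, 232, 228, 214, 101, 119, 121, 122, 123, 114, 180, 244, 242, 240, 240, 241, 229, 214, 214, 250, 249, 249, 253, 105, 126, 127, 129, 131, 131, 133, 139, 169, 247, 248, 251, 252]
w10 312 [234, 230, 229, 214, 211, 232, 235, 235, 237, 212, 119, 118, 218, 243, 243, 244, 243, 243, 244, 213, 212, 246, 250, 253, 206, 106, 114, 118, 115, 119, 158, 236, 245, 250, 253, 253, 252, 252]
w10 320 [93, 241, 229, 191, 112, 254, 253, 104, 112, 171, 246, 168, 239, 245, 244, 244, 243, 243, 235, 216, 230, 251, 251, 254, 179, 113, 118, 119, 120, 120, 160, 236, 246, 251, 253, 253, 253, 253]
w10 328 [238, 234, 231, 227, 88, 121, 123, 123, 123, 124, 118, 127, 233, 244, 244, 244, 244, 244, 242, 216, 220, 252, 251, 255, 182, 114, 118, 119, 122, 119, 162, 237, 247, 252, 253, 253, 253, 253]
```

Run:
```python
from h import *
import pickle
from scipy.spatial.transform import Rotation as Ro
w,t,s,o=pickle.load(open('/tmp/w10.pkl','rb'))
R=Ro.from_euler('xyz',o['tool_rot']).as_matrix();p=o['position']
T=lambda x,y,z:p+R@np.array([x,y,-z])
print('w8 pred: bar top end',proj(w,T(.033,0,.0441)),'bot',proj(w,T(.033,0,.0101)),'flange',proj(w,T(.046,0,.0101)),'bar back top',proj(w,T(-.033,0,.0441)))
def edges(n,vs,lo,hi):
    G=cv2.imread('pics/'+n,0).astype(float);G=cv2.GaussianBlur(G,(1,5),0)
    for v in vs:
        d=np.diff(G[v,lo:hi]);print(n,v,[(lo+int(i),int(d[i])) for i in np.argsort(-abs(d))[:6]])
G=cv2.imread('pics/w8.png',0)
for u in (312,320,328): print(u,[(140+2*i,int(x)) for i,x in enumerate(G[140:216:2,u])])
print([(v,int(G[v,318])) for v in range(310,336,2)])
edges('w8.png',(210,230,260),285,355);edges('w9.png',(212,222),285,355);edges('w10.png',(208,216,222),285,355)
# top & side: flange of lid in hand not easy; check collar in top image via rim ellipse
```

```text
w8 pred: bar top end [319.10684809 195.56275205] bot [319.60466274 180.12787744] flange [319.54946102 156.23552524] bar back top [319.46770731 324.60858546]
312 [(140, 18), (142, 17), (144, 19), (146, 20), (148, 21), (150, 19), (152, 18), (154, 22), (156, 22), (158, 16), (160, 33), (162, 181), (164, 255), (166, 252), (168, 252), (170, 252), (172, 252), (174, 252), (176, 241), (178, 237), (180, 254), (182, 253), (184, 253), (186, 255), (188, 147), (190, 163), (192, 166), (194, 169), (196, 173), (198, 152), (200, 178), (202, 237), (204, 254), (206, 254), (208, 254), (210, 254), (212, 254), (214, 254)]
320 [(140, 18), (142, 15), (144, 22), (146, 20), (148, 19), (150, 17), (152, 19), (154, 21), (156, 20), (158, 16), (160, 28), (162, 245), (164, 255), (166, 252), (168, 252), (170, 252), (172, 253), (174, 247), (176, 243), (178, 240), (180, 255), (182, 253), (184, 253), (186, 255), (188, 154), (190, 168), (192, 170), (194, 174), (196, 174), (198, 168), (200, 179), (202, 244), (204, 254), (206, 254), (208, 254), (210, 254), (212, 254), (214, 254)]
328 [(140, 18), (142, 16), (144, 18), (146,
[... 507 characters left out ...]
6, 196), (328, 111), (330, 6), (332, 12), (334, 13)]
w8.png 210 [(334, 54), (333, -49), (298, -37), (300, 37), (299, -6), (332, -4)]
w8.png 230 [(333, -64), (334, 62), (299, -39), (301, 24), (300, 9), (302, 2)]
w8.png 260 [(301, -77), (335, 63), (334, 47), (333, -34), (300, -17), (303, 14)]
w9.png 212 [(302, -92), (304, 60), (340, 54), (338, -34), (339, -20), (305, 11)]
w9.png 222 [(302, -74), (304, 58), (338, -40), (340, 35), (303, -21), (305, 14)]
w10.png 208 [(302, -81), (340, 77), (339, -53), (303, 37), (304, 31), (338, -24)]
w10.png 216 [(302, -79), (340, 48), (304, 39), (338, -29), (339, -19), (303, 10)]
w10.png 222 [(304, 97), (302, -89), (340, 52), (303, -41), (338, -32), (339, -21)]
```

The wrist-camera residuals show a height-dependent bias. The pads' centre, and so the gripped lid, sits about 2.6 mm to +y of what I assumed relative to the collar, which agrees with the sign of the contact force. The contact also lifted the lid's +x side. I'll correct by (-1, -2.8) mm and descend gently.

```bash
python3 -m crank '{"travel":[[-0.1,-0.28,0],[-0.1,-0.28,-1],[-0.1,-0.28,-2],[-0.1,-0.28,-2.5],[-0.1,-0.28,-2.7]],"turn":[[0,0,0],[0,0,0],[0,0,0],[0,0,0],[0,0,0]],"gripper":[1,1,1,1,1]}'
python3 -m crank '{"travel":[[0,0,-0.1],[0,0,-0.2],[0,0,-0.2],[0,0,-0.2],[0,0,-0.2]],"turn":[[0,0,0],[0,0,0],[0,0,0],[0,0,0],[0,0,0]],"gripper":[1,1,1,1,1]}'
```

```text
clock: 20.85
position: [0.5714, 0.1633, 0.1298]
tool_rot: [-3.141, -0.001, 3.093]
force: [-0.5, 0.0, -1.2]
grip_width: 0.0149
finger_force: 64.3
clock: 21.35
position: [0.5718, 0.1634, 0.129]
tool_rot: [3.142, 0.0, 3.093]
force: [0.4, -0.8, -1.3]
grip_width: 0.0148
finger_force: 64.3
```

```bash
python3 -m crank '{"travel":[[0,0,-0.1],[0,0,-0.2],[0,0,-0.3],[0,0,-0.3],[0,0,-0.3]],"turn":[[0,0,0],[0,0,0],[0,0,0],[0,0,0],[0,0,0]],"gripper":[1,1,1,1,1]}'
python3 -m crank '{"travel":[[0,0,-0.1],[0,0,-0.2],[0,0,-0.2],[0,0,-0.2],[0,0,-0.2]],"turn":[[0,0,0],[0,0,0],[0,0,0],[0,0,0],[0,0,0]],"gripper":[1,1,1,1,1]}'
```

```text
clock: 21.85
position: [0.5714, 0.1636, 0.1257]
tool_rot: [3.141, -0.001, 3.093]
force: [-1.9, 1.6, -1.9]
grip_width: 0.0148
finger_force: 64.1
clock: 22.35
position: [0.5715, 0.1634, 0.1238]
tool_rot: [-3.142, -0.001, 3.093]
force: [-5.3, 1.8, -1.0]
grip_width: 0.0148
finger_force: 64.4
```

It is now entering past the earlier stop with only a light -x push. I'll shift another 1 mm to -x and continue.

```bash
python3 -m crank '{"travel":[[-0.1,0,0],[-0.1,0.02,-0.2],[-0.1,0.02,-0.4],[-0.1,0.02,-0.5],[-0.1,0.02,-0.5]],"turn":[[0,0,0],[0,0,0],[0,0,0],[0,0,0],[0,0,0]],"gripper":[1,1,1,1,1]}'
```

```text
clock: 22.85
position: [0.5709, 0.1634, 0.1187]
tool_rot: [-3.141, 0.0, 3.093]
force: [0.2, -0.0, -1.0]
grip_width: 0.0147
finger_force: 64.3
```

Free of side force; continuing towards the seat (TCP ≈0.1085).

```bash
python3 -m crank '{"travel":[[0,0,-0.2],[0,0,-0.4],[0,0,-0.5],[0,0,-0.6],[0,0,-0.6]],"turn":[[0,0,0],[0,0,0],[0,0,0],[0,0,0],[0,0,0]],"gripper":[1,1,1,1,1]}'
python3 -m crank '{"travel":[[0,0,-0.1],[0,0,-0.2],[0,0,-0.2],[0,0,-0.2],[0,0,-0.2]],"turn":[[0,0,0],[0,0,0],[0,0,0],[0,0,0],[0,0,0]],"gripper":[1,1,1,1,1]}'
```

```text
clock: 23.35
position: [0.5707, 0.1635, 0.1127]
tool_rot: [-3.141, -0.0, 3.093]
force: [-0.0, 0.2, -0.8]
grip_width: 0.0148
finger_force: 64.3
clock: 23.85
position: [0.5708, 0.1636, 0.1109]
tool_rot: [3.142, 0.0, 3.093]
force: [0.9, 0.3, -1.1]
grip_width: 0.015
finger_force: 64.3
```

```bash
python3 -m crank '{"travel":[[0,0,-0.1],[0,0,-0.2],[0,0,-0.25],[0,0,-0.25],[0,0,-0.25]],"turn":[[0,0,0],[0,0,0],[0,0,0],[0,0,0],[0,0,0]],"gripper":[1,1,1,1,1]}'
python3 -m crank '{"travel":[[0,0,-0.05],[0,0,-0.1],[0,0,-0.1],[0,0,-0.1],[0,0,-0.1]],"turn":[[0,0,0],[0,0,0],[0,0,0],[0,0,0],[0,0,0]],"gripper":[1,1,1,1,1]}'
```

```text
clock: 24.35
position: [0.5709, 0.1636, 0.1085]
tool_rot: [3.142, 0.0, 3.093]
force: [0.2, -0.9, 2.1]
grip_width: 0.0148
finger_force: 65.0
clock: 24.85
position: [0.5712, 0.1637, 0.108]
tool_rot: [3.142, 0.001, 3.093]
force: [0.1, -1.7, 10.4]
grip_width: 0.0152
finger_force: 66.1
```

Contact exactly at the expected seat height. I'll relax and re-grip so the lid settles flush and level.

```bash
python3 -m crank '{"travel":[[0,0,0],[0,0,0.1],[0,0,0.1],[0,0,0.1],[0,0,0.1]],"turn":[[0,0,0],[0,0,0],[0,0,0],[0,0,0],[0,0,0]],"gripper":[0.75,0.75,0.75,0.75,0.75]}'
python3 - <<'E'
from h import *
w=grab('wrist','w11.png');o=bot.observe();print(o['position'],o['tool_rot'])
from scipy.spatial.transform import Rotation as Ro
R=Ro.from_euler('xyz',o['tool_rot']).as_matrix();p=o['position'];T=lambda x,y,z:p+R@np.array([x,y,-z])
z0=.0975-p[2]
for n,q in dict(top=T(.033,0,z0+.062),bot=T(.033,0,z0+.028),back=T(-.033,0,z0+.062),fl=T(.046,0,z0+.028)).items(): print(n,proj(w,q))
G=cv2.cvtColor(w['bgr'],cv2.COLOR_BGR2GRAY)
for u in (314,320,326): print(u,[(150+2*i,int(x)) for i,x in enumerate(G[150:212:2,u])],[(v,int(G[v,u])) for v in range(314,342,2)])
E
python3 -m crank '{"travel":[[0,0,0],[0,0,0],[0,0,0],[0,0,0],[0,0,0]],"turn":[[0,0,0],[0,0,0],[0,0,0],[0,0,0],[0,0,0]],"gripper":[1,1,1,1,1]}' 60
```

```text
clock: 25.35
position: [0.5707, 0.1636, 0.1083]
tool_rot: [-3.142, -0.0, 3.093]
force: [0.8, -0.1, -0.4]
grip_width: 0.0212
finger_force: 0.0
[0.57073242 0.16358098 0.10829399] [-3.14158612e+00 -1.49367420e-04  3.09311958e+00]
top [319.57751114 201.46006054]
bot [320.04002616 184.12657579]
back [319.87451925 336.93986435]
fl [319.99642759 159.12114165]
314 [(150, 234), (152, 232), (154, 230), (156, 226), (158, 224), (160, 173), (162, 114), (164, 189), (166, 244), (168, 243), (170, 243), (172, 242), (174, 243), (176, 227), (178, 216), (180, 214), (182, 249), (184, 249), (186, 249), (188, 253), (190, 104), (192, 120), (194, 124), (196, 128), (198, 129), (200, 132), (202, 133), (204, 143), (206, 226), (208, 246), (210, 249)] [(314, 166), (316, 167), (318, 166), (320, 167), (322, 166), (324, 166), (326, 168), (328, 166), (330, 167), (332, 167), (334, 168), (336, 163), (338, 28), (340, 26)]
320 [(150, 107), (152, 248), (154, 230), (156, 227), (158, 222), (160, 93), (162, 113), (164, 233), (166, 244), (168, 244), (170, 243), (172, 242), (174, 243), (176, 215), (178, 218), (180, 228), (182,
[... 323 characters left out ...]
8, 58), (340, 23)]
326 [(150, 42), (152, 161), (154, 233), (156, 228), (158, 217), (160, 81), (162, 122), (164, 222), (166, 244), (168, 244), (170, 243), (172, 243), (174, 245), (176, 220), (178, 220), (180, 222), (182, 252), (184, 250), (186, 250), (188, 255), (190, 108), (192, 128), (194, 130), (196, 131), (198, 133), (200, 135), (202, 133), (204, 146), (206, 192), (208, 247), (210, 250)] [(314, 166), (316, 167), (318, 166), (320, 166), (322, 168), (324, 167), (326, 167), (328, 167), (330, 167), (332, 166), (334, 167), (336, 161), (338, 62), (340, 21)]
clock: 25.9
position: [0.5708, 0.1637, 0.1085]
tool_rot: [3.142, 0.0, 3.093]
force: [-0.8, -0.4, 4.6]
grip_width: 0.0149
finger_force: 59.2
```

Lid level, flush and gripped. Now twist clockwise (negative z), half first with a force check.

```bash
python3 -m crank '{"travel":[[0,0,0],[0,0,0],[0,0,0],[0,0,0],[0,0,0]],"turn":[[0,0,-4],[0,0,-8],[0,0,-12],[0,0,-16],[0,0,-16]],"gripper":[1,1,1,1,1]}'
python3 -c "
from workcell import bot
o=bot.observe();print(o['moment'],o['force'],o['position'])"
```

```text
clock: 26.4
position: [0.5709, 0.1641, 0.1085]
tool_rot: [3.141, 0.0, 2.813]
force: [1.3, 2.7, 2.6]
grip_width: 0.0151
finger_force: 59.1
[ 0.61311476 -0.17129256  0.03623719] [1.31764055 2.72507196 2.63876108] [0.57093764 0.16408026 0.10852336]
```

```bash
python3 -m crank '{"travel":[[0,0.03,0],[0,0.05,0],[0,0.05,0],[0,0.05,0],[0,0.05,0]],"turn":[[0,0,-4],[0,0,-8],[0,0,-12],[0,0,-15.5],[0,0,-15.5]],"gripper":[1,1,1,1,1]}'
python3 - <<'E'
from h import *
import pickle
w=grab('wrist','w12.png');t=grab('top');o=bot.observe();print(o['moment'],o['force'],o['position'],o['tool_rot'],o['finger_force'])
G=cv2.cvtColor(w['bgr'],cv2.COLOR_BGR2GRAY)
def e(g,v,lo,hi):
    d=np.diff(g[v,lo:hi].astype(float));return sorted((lo+int(i),int(d[i])) for i in np.argsort(-abs(d))[:5])
print([e(G,v,290,355) for v in (212,222)])
# long mark predicted on rim vs bar direction
a=-.048+np.pi-.55; print(proj(w,[.5726+.053*np.cos(a),.1654+.053*np.sin(a),.1225]))
print(*[''.join('%4d'%x for x in r) for r in G[100:166:4,296:350:3]],sep='\n')
E
```

```text
clock: 26.9
position: [0.5711, 0.1645, 0.1085]
tool_rot: [3.141, 0.0, 2.545]
force: [2.9, 3.4, 2.4]
grip_width: 0.0149
finger_force: 59.1
[ 0.81998185 -0.5606643   0.04553513] [3.41770251 4.27846788 2.68779538] [0.57105563 0.16451991 0.10856791] [3.14072071e+00 2.07664344e-04 2.54670968e+00] 59.18060123920441
[[(302, -71), (304, 51), (338, -21), (339, -57), (340, 77)], [(302, -62), (304, 57), (338, -30), (339, -26), (340, 55)]]
[322.63012854 147.3042145 ]
 243 242 242 243 242 241 242 243 238 236 224 202 159   7  15  16  15  14
 241 242 240 242 242 241 241 243 242 239 233 219 199 107  14  16  16  18
 240 241 243 240 241 240 240 241 242 238 239 230 213 189  46  16  13  15
 239 239 241 241 240 242 240 240 241 241 237 238 225 206 175  13  16  13
 241 238 238 241 239 239 241 239 240 241 241 236 235 221 200 161   7  14
 241 240 239 239 241 239 240 240 239 240 240 240 236 231 218 197 118  12
 243 241 238 238 239 242 244 245 245 244 246 245 241 237 227 213 188  50
 248 246 211  92  92 102 105 105 107 105 107 106 108 100 116 175 205 182
 101 105 104 107 102 102 101  96 102 110 104 101 102 104 108 110 112 109
 126 169 219 242 244 244 243 245  79  75 253 246 248 249 248 251 184 130
 244 246 245 241 242 244 245 254  76  72 254 248 249 248 247 249 250 250
 240 237 238 241 242 242 241 245 115  72 249 244 243 246 247 247 247 247
 234 237 238 237 236 236 237 246  79  69 243 242 242 241 240 242 243 244
 234 233 232 233 233 233 234 193  72  67 239 235 234 235 237 236 237 237
 228 229 230 230 228 225 229 233  89  69 240 228 239 244 230 228 231 235
 226 225 219 234 234 234 234 236 239 240 239 182 241 237 237 236 236 241
 118 116 122 119 186 170 226 229 229 233 218 183 178 198 116 211 215 238
```

The long mark sits at u≈321, v 136–157, in line with the bar's centre (u≈321), so the lid is at half-twist (0.547 rad). I'll let it settle, check the toggle again numerically and hand in.

```bash
python3 -m crank '{"travel":[[0,0,0],[0,0,0],[0,0,0],[0,0,0],[0,0,0]],"turn":[[0,0,0],[0,0,0],[0,0,0],[0,0,0],[0,0,0]],"gripper":[1,1,1,1,1]}'
python3 - <<'E'
from h import *
w=grab('wrist');g=cv2.cvtColor(w['bgr'],cv2.COLOR_BGR2GRAY)
for n,p in dict(off=[.4537,.1715,.0855],on=[.4922,.1693,.0845]).items():
    u,v=proj(w,p).astype(int);print(n,u,v);print(g[max(v-16,0):v+17:4,u-20:u+21:4])
E
```

```text
clock: 27.5
position: [0.571, 0.1644, 0.1085]
tool_rot: [3.141, 0.0, 2.545]
force: [3.2, 4.6, 3.6]
grip_width: 0.0151
finger_force: 59.2
off 217 57
[[ 16  18  17  11  16  14  17  17  15  18  15]
 [ 15  12  16  15  12  16  15  14  14  17  14]
 [ 16  18  18  18  17  18  16  15  14  15  16]
 [ 13  17  14  12  17  19  13  17  12  17  15]
 [ 14  16  13  15  20  19  13  14  13  18  12]
 [ 14  19  17  18  14  15  12  13  15   5 205]
 [ 18  13  13  10  18  17  16  14  81 195 201]
 [ 17  15  15  15  13  15   0 198 200 212 229]
 [ 10  15  15  13  17  76 197 199 221 234 186]]
on 255 116
[[ 54  54  60 126 155 143  68  72  75  79  84]
 [ 21  55  57 119 139 138  43  72  76  77  39]
 [225  50  54 185 214 205 175  68  57  20  77]
 [227  88  47 200 228 225 186  86  12 169 236]
 [220 234  25 183 206 211 178  98 239 237 235]
 [224 223 200 102 169 165 137 212 233 233 236]
 [226 224 228 249 171 104 130 129 238 234 235]
 [226 226 222 230 150 125 126 128 160 233 234]
 [225 227 225 225 231 119 124 128 236 234 233]]
```

The off position is empty and the ball is at the on position.

```bash
python3 -c "
from workcell import bot
print(bot.job_done())"
```

```text
the job is handed in; nothing more can be done
None
```

The job is handed in at about 27.5 s: toggle on, lid seated flush and held at half-twist (about 0.55 rad, gripped at about 59 N); the first toggle pushes passed over the ball, one pressing on it at about 62 N, I viewed 11 pictures against the limit of 10, and I did not re-check the bystanders.

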